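# Open the safety-capped polish bottle in the butler's pantry

### The job

Slide the square polish bottle along the counter into the wooden corner stop, so that it stands flush against both fences. Then press its push-and-turn safety cap down, twist it a quarter turn counter-clockwise (seen from above) while it is pressed, and lift it off. Finish while still holding the cap upright in the gripper, well clear (about 8 cm) straight above the open bottle, with the bottle still standing in the corner and the mug, tumbler and tin left alone.

Things in the scene. Friction and masses are not known exactly. Their poses are not given: they have to be found in the camera images.
- bottle: Squat square amber glass bottle, body 84 x 84 x 58 mm tall, 0.45 to 0.7 kg, loose. A 29 mm neck under the cap rises to 77 mm. Origin: centre of its underside; x and y square to its sides, z up. Starts in the open side of the corner stop, 3 to 8 cm short of the fence at +x and 4 to 11 cm short of the one at +y (axes of home), turned up to 0.25 rad from them.
- cap: Black ribbed round safety cap on the bottle, 52 mm diameter, 34 mm tall, 35 g. Origin: centre of its lower rim, z up; its x axis lies along the bottle's x when closed. Closed, its origin is 67 mm above the bottle's underside and it is locked against turning (play 5 degrees). Grip its upper 17 mm with 30 N or more, in any direction across the diameter.
- stop: Fixed L-shaped dark wooden corner stop on the counter: two fences 20 mm thick and 26 mm high, one along y (144 mm long) at its +x side and one along x (104 mm long) at its +y side, open towards its -x and -y sides. Inner faces at x = +42 mm and y = +42 mm from its origin, which lies on the counter where the middle of the seated bottle belongs.
- home (a point): Point on the counter where the centre of the bottle's underside is when the bottle stands flush against both fences; its x axis points at one fence, its y axis at the other (same frame as stop). Sliding the bottle takes up to about 9 N; push low on the body, or it tips.
- mug: Blue mug, 76 mm diameter, 85 mm tall, bystander. Origin: centre of underside.
- tumbler: Green glass tumbler, 72 mm diameter, 90 mm tall, bystander. Origin: centre of underside.
- tin: Low round brass tin, 70 mm diameter, 45 mm tall, bystander. Origin: centre of underside.
- cap_top (a point): Centre of the cap's top, 101 mm above the counter when closed. A spring resists pressing: 4 N at first, 12 N at the end stop 7 mm down. Pressed 5 to 7 mm down (over 4 mm) the cap turns counter-clockwise seen from above; it can be lifted off from 45 to 130 degrees of turn, 70 to 90 is best; let up there, it springs to 2 mm above its closed height.
Not all that is in view belongs to the job. Of the things that look like the bottle, the smallest one is meant.

How it is judged (in metres and radians):
On the way, in this order (a step that is already met when the one before it is completed fails the run):
1. the closed bottle stands flush against both fences of the corner stop (x of bottle in the frame of home above -0.005 m and y of bottle in the frame of home above -0.005 m and angle between the x axis of bottle and the x axis of home, either way round below 0.07 rad and angle between bottle's own z axis and vertical below 0.06 rad and z of cap in the frame of bottle below 0.075 m), for 0.2 s.
2. the cap is pressed down on the bottle (z of cap in the frame of bottle below 0.0635 m and horizontal distance between cap and bottle below 0.01 m), for 0.05 s.
3. the cap is twisted out of its lock while still on the neck (angle between the x axis of cap and the x axis of bottle, either way round above 0.7 rad and z of cap in the frame of bottle below 0.075 m), for 0.05 s.
At the end, for the whole second after the job is handed in: The gripper holds the cap (over 1 N) still, upright within 0.3 rad, its rim over 110 mm above the bottle's underside, under 250 mm above the counter, within 30 mm of the bottle's axis; the bottle stands on the counter, within 8 mm of both fences and 0.12 rad square to them (z of cap in the frame of bottle above 0.11 m and height (world z) of cap below 0.25 m and horizontal distance between cap and bottle below 0.03 m and angle between cap's own z axis and vertical below 0.3 rad and linear speed of cap below 0.03 m/s and contact force between cap and the fingers above 1 N and contact force between cap and bottle below 0.1 N and x of bottle in the frame of home above -0.008 m and y of bottle in the frame of home above -0.008 m and angle between the x axis of bottle and the x axis of home, either way round below 0.12 rad and height (world z) of bottle below 0.004 m and angle between bottle's own z axis and vertical below 0.06 rad and linear speed of bottle below 0.02 m/s); the arm keeps its last pose, push and grip.
It fails at once if the bottle is tipped over or picked up (angle between bottle's own z axis and vertical above 0.4 rad or height (world z) of bottle above 0.03 m).
It fails at once if the mug is disturbed (distance of mug from where it was at the start of the episode above 0.03 m).
It fails at once if the tumbler is disturbed (distance of tumbler from where it was at the start of the episode above 0.03 m).
It fails at once if the tin is disturbed (distance of tin from where it was at the start of the episode above 0.03 m).
It also fails if it takes over 70 s, if anything falls off the work surface, if the arm or the gripper's body presses on something with over 40 N, if the wrist force passes 120 N, or if a joint passes its speed limit or range.

### The arm

A 7-joint arm with a two-finger parallel gripper is mounted at the origin on the work surface. World frame = base frame: x ahead of the robot, y to its left, z up, the work surface at z = 0. Lengths are in m, angles in degrees, forces in N, time in s.
With the tool pointing down it reaches from about 0.425 to 0.875 m from the base axis. Payload 4.7 kg.
Tool frame: the origin (TCP) lies on the mounting face of the last link; the fingertips stand 182 mm ahead of it and the grasp point (between the pads) lies 164 mm ahead of it; z points along the fingers, x is the direction in which the jaws open and shut, and the axes are right-handed (so a half turn about z gives the same grasp; the last joint's range is limited). The gripper opens to 87 mm and grips with 3 to 60 N. Pads are 19 mm wide; open, the fingers measure 117 mm over their backs; the gripper's body (75 mm by 190 mm) begins 51 mm behind the grasp point.
Start: joints at [70.823, 18.392, -4.016, 83.108, 1.295, 78.541, -3.26], TCP at [0.222, -0.611, 0.405] pointing down, gripper open.
Joint ranges: [-163.93, 163.93], [-17.29, 119.83], [-79.2, 71.16], [3.27, 140.29], [-89.18, 269.18], [5.43, 117.66], [-154.24, 154.24]. Speed limits (degrees/s): [147.25, 147.25, 180, 180, 180, 180, 180].

### API

Orientations are given as [roll, pitch, yaw] about the fixed x, y, z axes, in that order (R = Rz(yaw) Ry(pitch) Rx(roll)).
In Python, from cell import status, cams, env, outline_of, landmark_of gives the robot as it stands. The module is installed in compiled form; this text tells all that it offers.
- The arm moves only by the tool jog_arm, never from a script. Its argument "rows" is a list of rows, each a list of 7 numbers: the closure, from 0 (fully open) to 1 (shut), then the shift along the tool's x, y, z in m, then the turn, a rotation vector about the tool's x, y, z in degrees. A call has 1 to 12 rows; each row shifts and turns the commanded pose from where the row before left it, along the tool's axes as they then stand; what a row does not reach is not made up. A row lasts 1/12 s, in which the tool goes at most 41.7 mm and 7.16 degrees, less where a joint would pass 70% of its speed; a pose out of reach is approached as far as the arm can. A call with a gripper value outside its range is refused whole. The fingers move at their own pace and stop on an object; "grip_force" is the grip in N (left out, the last holds). Time passes only in rows, so rows that do not move let the fingers close. It gives the time, the measured TCP pose, the force and the opening at its end, in the units of the state.
- status.get_obs(): the state, without advancing time (a new reading comes with each control period).
- cams.read_camera(name): name is "scene" or "top" or "wrist"; returns (picture, depth): 420x560x3 uint8, red, green, blue; 420x560 float32, m along the optical axis (not along the pixel's ray), 0 where there is no reading.
- cams.camera_params(name): a dict with "vfov" (degrees; the focal length in pixels is half the picture's height over the tangent of half this angle, whatever the lens; pixels are square), "cx", "cy" (the principal point, pixels), "eye" and "attitude" of the camera in the world. Camera axes: x right, y up, looking along -z (the intrinsics and any distortion apply to the point x, -y, -z); pixel columns grow to the right and rows downward; lengths in m; the calibration is good to about 2 mm. A picture is of the moment at which its call begins: read the wrist's pose just before it. camera_params takes no time and is no camera call; for the wrist camera it gives the pose at the moment of the call.
- env.sign_off(): hands the job in, once; it reports no verdict.
Trained networks look in the newest picture that a camera, given by its name, has taken for a name from the list of things; names that differ only in an ending like _2 or _b are one class to them, and where a whole thing is asked for, a point or a joint stands for the part that bears it (a point fixed in the world has none). Each returns a list of dicts, best first, with "conf" (0 to 1); they miss things now and then, are a little off and sometimes report something else, mostly with a low value. They report only what shows in the picture. A call takes as long as a camera call. They do not tell look-alikes from the thing itself.
- outline_of(camera, name): "pixels" (420x560 bool, what is visible of it) and "box" ([left, top, right, bottom] in pixels, round what is visible of it).
- landmark_of(camera, name): "position" ([row, column] in pixels: a listed point, or the origin of a listed thing).
The state is a dict: "time_s": time; "qpos": joint angles; "joint_velocities": joint speeds; "effort": joint torques, N m; "tool_pos": TCP position; "tool_rot": TCP orientation; "force": force on the tool from outside, world axes, zero at the start; "wrist_torque": the same for the moment, N m; "grip_width": finger opening in m.
Only numpy, scipy, OpenCV 4.12 (cv2) and the standard library are available. Lean on these libraries where they do the work, as an engineer would, in place of code of your own. Each camera call takes 0.05 s, during which the arm holds its last target. There are 200 camera calls.

## Working session

There is one attempt and no reset: what is moved stays moved. The work goes in short steps, Python scripts to look and compute and a tool call to move; the robot and the scene stay as the last step left them, time stands still between calls to the robot, and variables do not carry over. Pictures are saved under pics/ and viewed, about 8 in all and at most 12, crops included, and the job is handed in when it is done.

Besides the shell and the picture viewer there is one more tool, called after "Call:" by a JSON object that holds its "api" and its "payload", one argument or row to a line. jog_arm: Moves the arm, as the interface text tells. Its arguments: {"type":"object","properties":{"rows":{"type":"array"},"grip_force":{"type":"number"}},"required":["rows"]}

```bash
mkdir -p pics
python3 - <<'E'
from cell import status,cams
import cv2,numpy as np
o=status.get_obs();print({k:np.round(v,3).tolist() for k,v in o.items()})
for n in("scene","top"):
    p,d=cams.read_camera(n);print(n,cams.camera_params(n));cv2.imwrite(f"pics/{n}0.png",p[...,::-1]);np.save(f"{n}0.npy",d)
a=cv2.imread("pics/scene0.png");b=cv2.imread("pics/top0.png")
cv2.imwrite("pics/both0.png",cv2.resize(np.vstack([a,b]),(448,672))[:,:] if 0 else cv2.resize(np.hstack([a,b]),(800,300)))
E
```

```text
{'time_s': 0.0, 'qpos': [70.823, 18.438, -4.016, 83.175, 1.295, 78.539, -3.261], 'joint_velocities': [0.013, 0.04, -0.023, 0.072, 0.096, -0.135, 0.031], 'effort': [-0.0, -49.129, -0.404, -31.253, -0.064, 0.044, 0.0], 'tool_pos': [0.222, -0.611, 0.404], 'tool_rot': [179.994, 0.108, -70.014], 'force': [-0.004, 0.91, -0.049], 'wrist_torque': [0.026, 0.006, 0.006], 'grip_width': 0.087}
scene {'vfov': 50.91374820443514, 'cx': 269.85226055164526, 'cy': 214.9732266132031, 'eye': array([1.3310618 , 0.29195406, 0.7778871 ]), 'attitude': array([ 49.56319821,  -1.02103475, 111.81636685])}
top {'vfov': 54.80844012765667, 'cx': 279.094530426069, 'cy': 203.93909908802814, 'eye': array([ 0.35472369, -0.00961912,  1.03457941]), 'attitude': array([ 13.06910768,  -0.14631515, -88.11874829])}
```

View pics/top0.png

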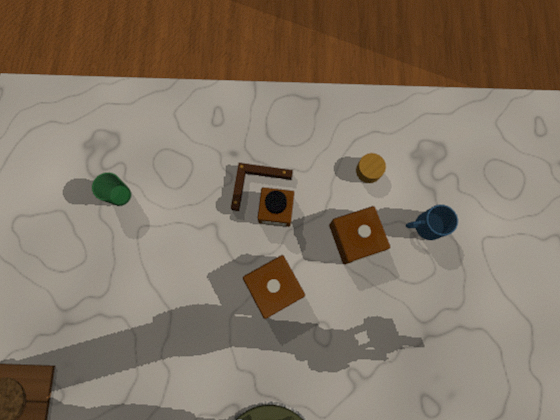

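View pics/scene0.png

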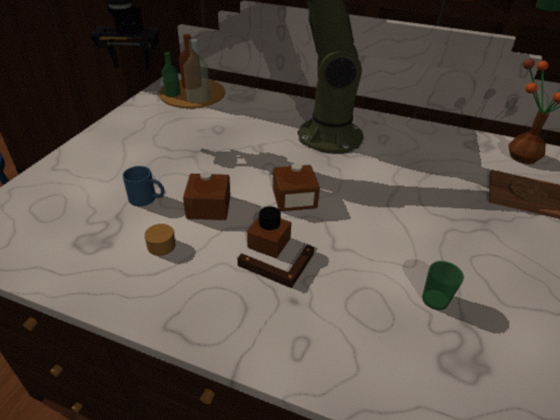

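```bash
cat > h.py <<'E'
import numpy as np,cv2
from scipy.spatial.transform import Rotation as R
from cell import status,cams,env,outline_of,landmark_of
def cloud(n,d=None,P=None):
    P=P or cams.camera_params(n)
    if d is None: d=cams.read_camera(n)[1]
    f=210/np.tan(np.radians(P["vfov"]/2))
    v,u=np.indices(d.shape)
    c=np.stack([(u-P["cx"])/f*d,-(v-P["cy"])/f*d,-d],-1)
    w=R.from_euler("xyz",P["attitude"],degrees=True).apply(c.reshape(-1,3)).reshape(c.shape)+P["eye"]
    w[d<=0]=np.nan
    return w
def rect(p):
    return cv2.minAreaRect((p[:,:2]*1000).astype(np.float32))
def blobs(w,lo,hi,minn=40,mask=None):
    m=(w[...,2]>lo)&(w[...,2]<hi)
    if mask is not None:m&=mask
    n,l,s,c=cv2.connectedComponentsWithStats(m.astype(np.uint8))
    for i in range(1,n):
        if s[i,4]>=minn:
            p=w[l==i];r=rect(p)
            print(f"px({c[i,0]:.0f},{c[i,1]:.0f}) n{s[i,4]} z{np.median(p[:,2]):.3f} max{p[:,2].max():.3f} rect c{np.round(r[0],1)} s{np.round(r[1],1)} a{r[2]:.1f}")
E
python3 - <<'E'
from h import *
w=cloud("top",np.load("top0.npy"))
print("counter z",np.nanmedian(w[100:300,50:550,2]))
print("all");blobs(w,.015,.3,60)
print("fence");blobs(w,.021,.031)
print("body");blobs(w,.052,.064)
print("cap");blobs(w,.094,.108)
for n in("bottle","cap","stop"):
    print(n,[(round(o["conf"],2),[int(b) for b in o["box"]]) for o in outline_of("top",n)])
for n in("home","cap_top","bottle"):
    print(n,[(round(o["conf"],2),np.round(o["position"],1)) for o in landmark_of("top",n)])
a=cv2.imread("pics/top0.png")[150:330,215:400]
cv2.imwrite("pics/crop1.png",cv2.resize(a,None,fx=3,fy=3,interpolation=cv2.INTER_CUBIC))
E
```

```text
counter z 0.000825877248789908
all
px(371,167) n649 z0.045 max0.050 rect c[ 694.9 -239.5] s[67.9 69.9] a88.6
px(254,178) n795 z0.026 max0.032 rect c[629.5  40.8] s[144.3 124.8] a83.8
px(110,188) n812 z0.064 max0.094 rect c[605.5 412.3] s[71.4 69.8] a65.6
px(276,206) n1206 z0.059 max0.106 rect c[580.4   3.3] s[83.7 85.4] a85.4
px(436,221) n899 z0.062 max0.090 rect c[ 543.2 -383.6] s[ 75.1 103.4] a35.5
px(359,234) n2317 z0.078 max0.115 rect c[ 513.1 -204.1] s[111.7 112.2] a20.0
px(274,286) n2288 z0.078 max0.114 rect c[382.8   1.5] s[110.6 110.8] a30.9
px(11,398) n920 z0.020 max0.026 rect c[110.9 597.8] s[95.4 57.3] a10.6
fence
px(254,178) n741 z0.027 max0.031 rect c[629.5  40.8] s[144.3 124.8] a83.8
px(110,188) n47 z0.026 max0.031 rect c[615.9 430.6] s[17.8 49.1] a60.6
px(418,229) n42 z0.025 max0.031 rect c[ 534.2 -361.7] s[61.4 17. ] a65.8
px(8,385) n48 z0.022 max0.025 rect c[134.2 612.7] s[20.8 39.5] a57.5
body
px(105,184) n72 z0.058 max0.064 rect c[614.  427.9] s[28.4 58.4] a62.0
px(276,206) n695 z0.058 max0.064 rect c[580.8   3.2] s[83.7 84.7] a85.4
px(448,218) n60 z0.059 max0.064 rect c[ 559.2 -416. ] s[64.9 24.8] a19.7
cap
px(276,200) n375 z0.101 max0.106 rect c[580.6   4. ] s[51. 50.] a1.7
px(362,232) n160 z0.100 max0.107 rect c[ 512.8 -203.4] s[49.9 37.1] a1.6
px(274,285) n163 z0.101 max0.106 rect c[382.9   1.7] s[50.8 36.4] a14.6
bottle [(0.82, [240, 257, 303, 319]), (0.8, [258, 186, 291, 226]), (0.8, [326, 205, 391, 265])]
cap [(0.65, [266, 188, 286, 213])]
stop [(0.8, [232, 163, 292, 212])]
home []
cap_top []
bottle [(0.85, array([237.1, 350.7])), (0.77, array([208. , 275.4])), (0.57, array([290.1, 269.6]))]
```

View pics/crop1.png

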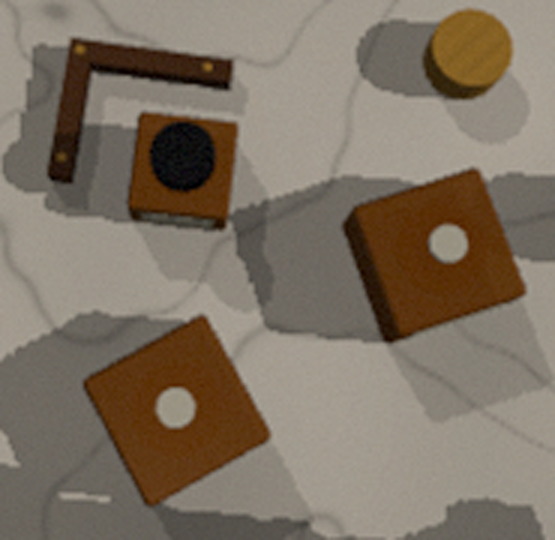

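```bash
cat >> h.py <<'E'
H=np.array([.6306,.0507,0]);YAW=-6.2
def pose(tip,yaw,lean,az,tl=.182,home=True):
    """tip in home frame (or world); tool x at world yaw; tool z tilted toward azimuth az by lean (deg). returns 4x4 TCP"""
    Rz=R.from_euler("z",YAW,degrees=True)
    p=H+Rz.apply(tip) if home else np.array(tip)
    a=np.radians(az)
    down=R.from_euler("xyz",[180,0,yaw],degrees=True)
    r=R.from_rotvec(np.radians(lean)*np.array([np.sin(a),-np.cos(a),0]))*down
    T=np.eye(4);T[:3,:3]=r.as_matrix();T[:3,3]=p-tl*T[:3,2];return T
def cur():
    o=status.get_obs();T=np.eye(4);T[:3,:3]=R.from_euler("xyz",o["tool_rot"],degrees=True).as_matrix();T[:3,3]=o["tool_pos"];return T
def plan(T,N=None,A=None):
    A=cur() if A is None else A
    D=np.linalg.inv(A)@T
    rv=R.from_matrix(D[:3,:3]).as_rotvec()
    n=max(np.linalg.norm(D[:3,3])/.038,np.degrees(np.linalg.norm(rv))/6.5,1)
    N=N or int(np.ceil(n))
    from scipy.linalg import expm,logm
    S=expm(np.real(logm(D))/N)
    print("N",N,"row",np.round(S[:3,3],4).tolist(),np.round(np.degrees(rv)/N,2).tolist())
    B=A.copy()
    for i in range(N):
        B=B@S
        if N<4 or i%(N//4)==0 or i==N-1:print("  ",np.round(B[:3,3],3),"r%.3f"%np.hypot(*B[:2,3]))
    return T
def tipinfo():
    T=cur();t=T[:3,3]+.182*T[:3,2]
    q=R.from_euler("z",-YAW,degrees=True).apply(t-H)
    print("tip home",np.round(q,4),"rot",np.round(status.get_obs()["tool_rot"],2),"F",np.round(status.get_obs()["force"],2),"t",status.get_obs()["time_s"])
E
python3 - <<'E'
from h import *
V=pose([.5,-.3,.21],-85,5,-6.2,home=False)
A=plan(V)
B=plan(pose([-.107,-.0524,.16],-96.2,18,-6.2),A=A)
plan(pose([-.107,-.0524,.02],-96.2,18,-6.2),A=B)
E
```

```text
N 11 row [-0.0223, -0.0297, 0.0021] [0.43, 0.15, 1.36]
   [ 0.242 -0.58   0.403] r0.628
   [ 0.285 -0.519  0.399] r0.592
   [ 0.331 -0.46   0.396] r0.567
   [ 0.379 -0.404  0.393] r0.554
   [ 0.431 -0.35   0.392] r0.555
   [ 0.484 -0.298  0.391] r0.569
N 9 row [-0.0351, 0.0035, 0.0055] [1.44, 0.14, 1.24]
   [ 0.478 -0.264  0.385] r0.546
   [ 0.469 -0.194  0.372] r0.507
   [ 0.463 -0.124  0.359] r0.479
   [ 0.461 -0.054  0.346] r0.464
   [0.463 0.016 0.333] r0.463
N 4 row [0.0, 0.0108, 0.0333] [0.0, 0.0, 0.0]
   [0.463 0.016 0.298] r0.463
   [0.463 0.016 0.263] r0.463
   [0.463 0.016 0.228] r0.463
   [0.463 0.016 0.193] r0.463
```

Call:
{"api": "jog_arm", "payload": {
  "rows": [
    [0.48, -0.0223, -0.0297, 0.0021, 0.43, 0.15, 1.36],
    [0.48, -0.0223, -0.0297, 0.0021, 0.43, 0.15, 1.36],
    [0.48, -0.0223, -0.0297, 0.0021, 0.43, 0.15, 1.36],
    [0.48, -0.0223, -0.0297, 0.0021, 0.43, 0.15, 1.36],
    [0.48, -0.0223, -0.0297, 0.0021, 0.43, 0.15, 1.36],
    [0.48, -0.0223, -0.0297, 0.0021, 0.43, 0.15, 1.36],
    [0.48, -0.0223, -0.0297, 0.0021, 0.43, 0.15, 1.36],
    [0.48, -0.0223, -0.0297, 0.0021, 0.43, 0.15, 1.36],
    [0.48, -0.0223, -0.0297, 0.0021, 0.43, 0.15, 1.36],
    [0.48, -0.0223, -0.0297, 0.0021, 0.43, 0.15, 1.36],
    [0.48, -0.0223, -0.0297, 0.0021, 0.43, 0.15, 1.36]
  ]
}}

```text
time_s: 1.32
tool_pos: [0.485, -0.2968, 0.3921]
tool_rot: [-175.1, -1.0, -85.1]
force: [0.2, -0.6, 0.2]
grip_width: 0.0452
```

Call:
{"api": "jog_arm", "payload": {
  "rows": [
    [0.48, -0.0351, 0.0035, 0.0055, 1.44, 0.14, 1.24],
    [0.48, -0.0351, 0.0035, 0.0055, 1.44, 0.14, 1.24],
    [0.48, -0.0351, 0.0035, 0.0055, 1.44, 0.14, 1.24],
    [0.48, -0.0351, 0.0035, 0.0055, 1.44, 0.14, 1.24],
    [0.48, -0.0351, 0.0035, 0.0055, 1.44, 0.14, 1.24],
    [0.48, -0.0351, 0.0035, 0.0055, 1.44, 0.14, 1.24],
    [0.48, -0.0351, 0.0035, 0.0055, 1.44, 0.14, 1.24],
    [0.48, -0.0351, 0.0035, 0.0055, 1.44, 0.14, 1.24],
    [0.48, -0.0351, 0.0035, 0.0055, 1.44, 0.14, 1.24],
    [0.48, 0, 0, 0, 0, 0, 0],
    [0.48, 0, 0, 0, 0, 0, 0]
  ]
}}

```text
time_s: 2.23
tool_pos: [0.4622, 0.0181, 0.333]
tool_rot: [-162.0, -0.1, -95.9]
force: [0.1, -0.5, 0.1]
grip_width: 0.0453
```

Run:
```python
from h import *
tipinfo();print(status.get_obs()["grip_width"],status.get_obs()["qpos"].round(1) if hasattr(status.get_obs()["qpos"],"round") else status.get_obs()["qpos"])
plan(pose([-.107,-.0524,.02],-96.2,18,-6.2))
```

```text
tip home [-0.1077 -0.0506  0.1599] rot [-1.62e+02 -1.00e-01 -9.59e+01] F [ 0.12 -0.47  0.14] t 2.2333
0.04530139237687157 [ 34.3  -8.7 -37.9 120.2  -2.8  48.9 -98.5]
N 4 row [0.0004, 0.0107, 0.0333] [0.0, -0.0, 0.08]
   [0.462 0.018 0.298] r0.463
   [0.462 0.017 0.263] r0.463
   [0.463 0.017 0.228] r0.463
   [0.463 0.016 0.193] r0.463
```

Call:
{"api": "jog_arm", "payload": {
  "rows": [
    [0.48, 0.0004, 0.0107, 0.0333, 0, 0, 0],
    [0.48, 0.0004, 0.0107, 0.0333, 0, 0, 0],
    [0.48, 0.0004, 0.0107, 0.0333, 0, 0, 0],
    [0.48, 0.0004, 0.0107, 0.0333, 0, 0, 0],
    [0.48, 0, 0, 0, 0, 0, 0]
  ]
}}

```text
time_s: 2.65
tool_pos: [0.4622, 0.0126, 0.1887]
tool_rot: [-162.3, 0.1, -96.2]
force: [1.3, 0.2, 0.2]
grip_width: 0.0451
```

Call:
{"api": "jog_arm", "payload": {
  "rows": [
    [0.48, 0, -0.0048, 0.0015, 0, 0, 0],
    [0.48, 0, -0.0048, 0.0015, 0, 0, 0],
    [0.48, 0, -0.0048, 0.0015, 0, 0, 0],
    [0.48, 0, -0.0048, 0.0015, 0, 0, 0],
    [0.48, 0, -0.0048, 0.0015, 0, 0, 0],
    [0.48, 0, -0.0048, 0.0015, 0, 0, 0]
  ]
}}

```text
time_s: 3.15
tool_pos: [0.4931, 0.0107, 0.1936]
tool_rot: [-162.0, -0.1, -96.2]
force: [-3.1, 1.1, -2.2]
grip_width: 0.0452
```

Call:
{"api": "jog_arm", "payload": {
  "rows": [
    [0.48, 0, -0.0048, 0.0015, 0, 0, 0],
    [0.48, 0, -0.0048, 0.0015, 0, 0, 0],
    [0.48, 0, -0.0048, 0.0015, 0, 0, 0],
    [0.48, 0, -0.0038, 0.0012, 0, 0, 0],
    [0.48, 0, -0.0029, 0.0009, 0, 0, 0],
    [0.48, 0, 0, 0, 0, 0, 0]
  ]
}}

```text
time_s: 3.65
tool_pos: [0.5151, 0.0087, 0.1936]
tool_rot: [-162.0, -0.0, -96.2]
force: [-5.0, -0.2, -1.3]
grip_width: 0.0453
```

Run:
```python
from h import *
tipinfo()
w=cloud("top");blobs(w,.094,.108)
```

```text
tip home [-0.0542 -0.0543  0.0205] rot [-1.6205e+02 -3.0000e-02 -9.6190e+01] F [-4.96 -0.2  -1.31] t 3.65
px(278,183) n360 z0.101 max0.106 rect c[ 6.231e+02 -5.000e-01] s[49.9 48. ] a1.8
px(362,232) n160 z0.100 max0.107 rect c[ 512.8 -203. ] s[50.6 36.5] a2.9
```

Call:
{"api": "jog_arm", "payload": {
  "rows": [
    [0.48, 0, -0.0019, 0.0006, 0, 0, 0],
    [0.48, 0, -0.0019, 0.0006, 0, 0, 0],
    [0.48, 0, 0, 0, 0, 0, 0]
  ]
}}

```text
time_s: 3.95
tool_pos: [0.5168, 0.0089, 0.1931]
tool_rot: [-162.4, -0.2, -96.2]
force: [-15.6, 2.2, 11.4]
grip_width: 0.045
```

Run:
```python
from h import *
tipinfo()
a=plan(pose([-.066,-.054,.022],-96.2,18,-6.2))
b=plan(pose([-.066,-.054,.17],-96.2,18,-6.2),A=a)
c=plan(pose([-.006,-.115,.17],-6.2,18,83.8),A=b)
d=plan(pose([-.006,-.115,.02],-6.2,18,83.8),A=c)
plan(pose([-.006,-.051,.02],-6.2,18,83.8),N=13,A=d)
```

```text
tip home [-0.0536 -0.0543  0.0197] rot [-1.6238e+02 -1.6000e-01 -9.6190e+01] F [-15.59   2.18  11.37] t 3.95
N 1 row [0.0001, 0.0124, -0.006] [0.38, -0.15, 0.06]
   [0.503 0.01  0.195] r0.503
N 4 row [-0.0, -0.0114, -0.0352] [0.0, 0.0, 0.0]
   [0.503 0.01  0.232] r0.503
   [0.503 0.01  0.269] r0.503
   [0.503 0.01  0.306] r0.503
   [0.503 0.01  0.343] r0.503
N 14 row [0.0131, -0.0006, 0.0002] [0.0, -1.99, -6.11]
   [ 0.503 -0.003  0.343] r0.503
   [ 0.509 -0.041  0.343] r0.511
   [ 0.528 -0.076  0.343] r0.533
   [ 0.557 -0.102  0.343] r0.566
   [ 0.593 -0.117  0.343] r0.605
   [ 0.606 -0.119  0.343] r0.618
N 4 row [-0.0, 0.0116, 0.0357] [-0.0, 0.0, 0.0]
   [ 0.606 -0.119  0.306] r0.618
   [ 0.606 -0.119  0.268] r0.618
   [ 0.606 -0.119  0.231] r0.618
   [ 0.606 -0.119  0.193] r0.618
N 13 row [-0.0, -0.0047, 0.0015] [-0.0, 0.0, 0.0]
   [ 0.607 -0.114  0.193] r0.617
   [ 0.608 -0.099  0.193] r0.616
   [ 0.61  -0.085  0.193] r0.616
   [ 0.611 -0.07   0.193] r0.615
   [ 0.613 -0.055  0.193] r0.616
```

Call:
{"api": "jog_arm", "payload": {
  "rows": [
    [0.48, 0, 0.0124, -0.006, 0.3, 0, 0],
    [0.48, 0, -0.0114, -0.0352, 0, 0, 0],
    [0.48, 0, -0.0114, -0.0352, 0, 0, 0],
    [0.48, 0, -0.0114, -0.0352, 0, 0, 0],
    [0.48, 0, -0.0114, -0.0352, 0, 0, 0],
    [0.48, 0, 0, 0, 0, 0, 0]
  ]
}}

```text
time_s: 4.45
tool_pos: [0.5082, 0.0106, 0.3533]
tool_rot: [-160.6, -0.1, -96.2]
force: [1.0, 0.1, 1.1]
grip_width: 0.0455
```

Call:
{"api": "jog_arm", "payload": {
  "rows": [
    [0.48, 0.0131, -0.0006, 0.0002, 0, -1.99, -6.11],
    [0.48, 0.0131, -0.0006, 0.0002, 0, -1.99, -6.11],
    [0.48, 0.0131, -0.0006, 0.0002, 0, -1.99, -6.11],
    [0.48, 0.0131, -0.0006, 0.0002, 0, -1.99, -6.11],
    [0.48, 0.0131, -0.0006, 0.0002, 0, -1.99, -6.11],
    [0.48, 0.0131, -0.0006, 0.0002, 0, -1.99, -6.11],
    [0.48, 0.0131, -0.0006, 0.0002, 0, -1.99, -6.11],
    [0.48, 0.0131, -0.0006, 0.0002, 0, -1.99, -6.11],
    [0.48, 0.0131, -0.0006, 0.0002, 0, -1.99, -6.11],
    [0.48, 0.0131, -0.0006, 0.0002, 0, -1.99, -6.11],
    [0.48, 0.0131, -0.0006, 0.0002, 0, -1.99, -6.11],
    [0.48, 0.0131, -0.0006, 0.0002, 0, -1.99, -6.11]
  ]
}}

```text
time_s: 5.45
tool_pos: [0.5823, -0.1155, 0.3448]
tool_rot: [-162.0, -0.5, -19.2]
force: [-1.3, -0.1, -0.2]
grip_width: 0.0455
```

Call:
{"api": "jog_arm", "payload": {
  "rows": [
    [0.48, 0.0131, -0.0006, 0.0002, 0, -1.99, -6.11],
    [0.48, 0.0131, -0.0006, 0.0002, 0, -1.99, -6.11],
    [0.48, 0, 0, 0, 0, 0, 0],
    [0.48, 0, 0, 0, 0, 0, 0]
  ]
}}

```text
time_s: 5.78
tool_pos: [0.6074, -0.1202, 0.3442]
tool_rot: [-162.0, -0.4, -6.7]
force: [-0.9, 1.2, 0.2]
grip_width: 0.0454
```

Run:
```python
from h import *
tipinfo()
w=cloud("top");blobs(w,.094,.108);blobs(w,.052,.064)
d=plan(pose([-.006,-.115,.02],-6.2,18,83.8))
```

```text
tip home [-0.0031 -0.1161  0.1711] rot [-161.99   -0.35   -6.66] F [-0.92  1.21  0.25] t 5.7833
px(278,183) n361 z0.102 max0.106 rect c[ 6.23e+02 -6.00e-01] s[49.9 48.2] a2.2
px(362,232) n161 z0.101 max0.108 rect c[ 512.9 -203.3] s[50.5 36.9] a1.5
px(274,286) n170 z0.101 max0.106 rect c[382.6   1.7] s[51.6 36.3] a14.0
px(278,190) n663 z0.058 max0.064 rect c[ 6.245e+02 -5.000e-01] s[83.8 84.8] a83.9
px(105,185) n66 z0.058 max0.064 rect c[614.6 428. ] s[26.9 58.7] a58.7
N 4 row [-0.0003, 0.0115, 0.036] [0.0, -0.11, -0.08]
   [ 0.607 -0.12   0.306] r0.618
   [ 0.607 -0.119  0.269] r0.618
   [ 0.606 -0.119  0.231] r0.618
   [ 0.606 -0.119  0.193] r0.618
```

Call:
{"api": "jog_arm", "payload": {
  "rows": [
    [0.48, -0.0003, 0.0115, 0.036, 0, -0.11, -0.08],
    [0.48, -0.0003, 0.0115, 0.036, 0, -0.11, -0.08],
    [0.48, -0.0003, 0.0115, 0.036, 0, -0.11, -0.08],
    [0.48, -0.0003, 0.0115, 0.036, 0, -0.11, -0.08],
    [0.48, 0, 0, 0, 0, 0, 0]
  ]
}}

```text
time_s: 6.25
tool_pos: [0.6013, -0.1188, 0.1859]
tool_rot: [-162.0, 0.8, -6.1]
force: [-1.4, -0.9, -1.1]
grip_width: 0.0453
```

Call:
{"api": "jog_arm", "payload": {
  "rows": [
    [0.48, 0, -0.0047, 0.0015, 0, 0, 0],
    [0.48, 0, -0.0047, 0.0015, 0, 0, 0],
    [0.48, 0, -0.0047, 0.0015, 0, 0, 0],
    [0.48, 0, -0.0047, 0.0015, 0, 0, 0],
    [0.48, 0, -0.0047, 0.0015, 0, 0, 0],
    [0.48, 0, -0.0047, 0.0015, 0, 0, 0]
  ]
}}

```text
time_s: 6.75
tool_pos: [0.6097, -0.0919, 0.196]
tool_rot: [-162.3, -0.2, -6.2]
force: [-2.0, -7.9, 6.0]
grip_width: 0.0455
```

Call:
{"api": "jog_arm", "payload": {
  "rows": [
    [0.48, 0, -0.0047, 0.0015, 0, 0, 0],
    [0.48, 0, -0.0047, 0.0015, 0, 0, 0],
    [0.48, 0, -0.0047, 0.0015, 0, 0, 0],
    [0.48, 0, -0.0047, 0.0015, 0, 0, 0],
    [0.48, 0, -0.0038, 0.0012, 0, 0, 0],
    [0.48, 0, 0, 0, 0, 0, 0]
  ]
}}

```text
time_s: 7.25
tool_pos: [0.6124, -0.0663, 0.1959]
tool_rot: [-162.1, -0.2, -6.1]
force: [-0.2, -3.9, 1.5]
grip_width: 0.0457
```

Run:
```python
from h import *
tipinfo()
w=cloud("top");blobs(w,.094,.108)
```

```text
tip home [-0.0049 -0.0624  0.0227] rot [-162.13   -0.21   -6.08] F [-0.23 -3.9   1.49] t 7.25
px(261,180) n371 z0.101 max0.106 rect c[628.5  39.2] s[51.1 50.5] a1.2
px(274,286) n168 z0.101 max0.106 rect c[382.6   1.7] s[51.6 36.3] a13.9
```

Call:
{"api": "jog_arm", "payload": {
  "rows": [
    [0.48, 0, -0.0047, 0.0015, 0, 0, 0],
    [0.48, 0, -0.0038, 0.0012, 0, 0, 0],
    [0.48, 0, -0.0019, 0.0006, 0, 0, 0],
    [0.48, 0, -0.0019, 0.0006, 0, 0, 0],
    [0.48, 0, 0, 0, 0, 0, 0]
  ]
}}

```text
time_s: 7.72
tool_pos: [0.6136, -0.055, 0.1953]
tool_rot: [-162.2, -0.1, -6.2]
force: [-0.4, -7.1, 6.0]
grip_width: 0.0451
```

Call:
{"api": "jog_arm", "payload": {
  "rows": [
    [0.48, 0, -0.0019, 0.0006, 0, 0, 0],
    [0.48, 0, 0, 0, 0, 0, 0]
  ]
}}

```text
time_s: 7.88
tool_pos: [0.6137, -0.0545, 0.1953]
tool_rot: [-162.3, -0.1, -6.2]
force: [-3.2, -9.8, 6.7]
grip_width: 0.0451
```

Likely seated; press slightly more, hold, then check the image.

Call:
{"api": "jog_arm", "payload": {
  "rows": [
    [0.48, 0, -0.0015, 0.0005, 0, 0, 0],
    [0.48, 0, 0, 0, 0, 0, 0],
    [0.48, 0, 0, 0, 0, 0, 0],
    [0.48, 0, 0, 0, 0, 0, 0]
  ]
}}

```text
time_s: 8.22
tool_pos: [0.6138, -0.0542, 0.1953]
tool_rot: [-162.4, -0.1, -6.3]
force: [-3.7, -12.7, 8.5]
grip_width: 0.0453
```

Run:
```python
from h import *
tipinfo()
w=cloud("top");blobs(w,.094,.108);blobs(w,.052,.064)
a=plan(pose([-.006,-.065,.025],-6.2,18,83.8))
b=plan(pose([-.006,-.070,.2],-6.2,18,83.8),A=a)
```

```text
tip home [-0.005  -0.051   0.0219] rot [-1.6237e+02 -1.2000e-01 -6.2600e+00] F [ -3.69 -12.69   8.52] t 8.2167
px(257,180) n363 z0.101 max0.105 rect c[629.1  51.3] s[50.8 50.8] a4.0
px(274,286) n169 z0.100 max0.106 rect c[382.6   1.7] s[51.6 36.3] a14.4
px(258,187) n623 z0.058 max0.064 rect c[630.   50.8] s[83.9 85.1] a83.7
px(105,184) n66 z0.057 max0.064 rect c[614.9 428.1] s[27.2 58.5] a58.9
px(121,195) n41 z0.057 max0.064 rect c[593.1 392.4] s[17.4 57.6] a59.5
px(448,218) n57 z0.058 max0.064 rect c[ 559.3 -417.8] s[63.3 23.7] a20.3
N 1 row [-0.0006, 0.0136, -0.0072] [0.37, -0.13, -0.02]
   [ 0.612 -0.069  0.198] r0.615
N 5 row [0.0, -0.0099, -0.0336] [-0.0, 0.0, 0.0]
   [ 0.611 -0.07   0.233] r0.615
   [ 0.611 -0.071  0.268] r0.615
   [ 0.611 -0.072  0.303] r0.615
   [ 0.611 -0.073  0.338] r0.615
   [ 0.611 -0.074  0.373] r0.615
```

Call:
{"api": "jog_arm", "payload": {
  "rows": [
    [0.48, -0.0006, 0.0136, -0.0072, 0.37, -0.13, 0],
    [0.48, 0, -0.0099, -0.0336, 0, 0, 0],
    [0.48, 0, -0.0099, -0.0336, 0, 0, 0],
    [0.48, 0, -0.0099, -0.0336, 0, 0, 0],
    [0.2, 0, -0.0099, -0.0336, 0, 0, 0],
    [0, 0, -0.0099, -0.0336, 0, 0, 0],
    [0, 0, 0, 0, 0, 0, 0]
  ]
}}

```text
time_s: 8.85
tool_pos: [0.6128, -0.0686, 0.38]
tool_rot: [-161.6, -0.6, -6.0]
force: [1.9, -0.4, 0.3]
grip_width: 0.0582
```

Run:
```python
from h import *
tipinfo()
w=cloud("top");blobs(w,.094,.108);blobs(w,.052,.064)
a=plan(pose([.630,.051,.17],-6.2,0,0,home=False))
b=plan(pose([.630,.051,.076],-6.2,0,0,home=False),A=a)
```

```text
tip home [-0.0033 -0.063   0.2073] rot [-161.6    -0.57   -5.96] F [ 1.9  -0.41  0.27] t 8.85
px(257,180) n364 z0.101 max0.107 rect c[629.2  51.2] s[50.1 50.8] a3.9
px(274,286) n171 z0.101 max0.106 rect c[382.3   1.6] s[51.9 36.3] a14.1
px(258,187) n638 z0.058 max0.064 rect c[629.8  50.6] s[84.1 84.9] a83.3
px(105,184) n68 z0.058 max0.064 rect c[614.4 428. ] s[27.6 58.2] a57.9
px(448,217) n61 z0.058 max0.064 rect c[ 559.  -418.7] s[63.5 21.4] a17.2
N 4 row [0.0013, -0.0285, 0.0121] [-4.6, -0.07, 0.08]
   [ 0.617 -0.038  0.374] r0.618
   [ 0.621 -0.008  0.369] r0.621
   [0.626 0.022 0.362] r0.626
   [0.63  0.051 0.352] r0.632
N 3 row [-0.0, -0.0, 0.0313] [-0.0, 0.0, 0.0]
   [0.63  0.051 0.321] r0.632
   [0.63  0.051 0.289] r0.632
   [0.63  0.051 0.258] r0.632
```

Call:
{"api": "jog_arm", "payload": {
  "rows": [
    [0, 0.0013, -0.0285, 0.0121, -4.6, -0.07, 0.08],
    [0, 0.0013, -0.0285, 0.0121, -4.6, -0.07, 0.08],
    [0, 0.0013, -0.0285, 0.0121, -4.6, -0.07, 0.08],
    [0, 0.0013, -0.0285, 0.0121, -4.6, -0.07, 0.08],
    [0, 0, 0, 0, 0, 0, 0],
    [0, 0, 0, 0, 0, 0, 0],
    [0, 0, 0, 0, 0, 0, 0]
  ]
}}

```text
time_s: 9.48
tool_pos: [0.6283, 0.0497, 0.3454]
tool_rot: [180.0, 0.6, -6.2]
force: [0.1, -0.4, -0.6]
grip_width: 0.087
```

Run:
```python
from h import *
tipinfo();print(status.get_obs()["grip_width"],cur()[:3,3])
p,d=cams.read_camera("wrist");cv2.imwrite("pics/w1.png",p[...,::-1])
w=cloud("wrist",d);blobs(w,.094,.108);blobs(w,.052,.064)
plan(pose([.630,.051,.077],-6.2,0,0,home=False),N=4)
```

```text
tip home [-0.0042 -0.0013  0.1634] rot [179.98   0.62  -6.19] F [ 0.05 -0.42 -0.61] t 9.4833
0.08698640312765032 [0.62826993 0.04971915 0.34541763]
px(281,219) n3614 z0.101 max0.103 rect c[629.5  50.4] s[51.9 51.5] a39.3
px(281,192) n4709 z0.058 max0.063 rect c[629.7  49.9] s[83.7 84.1] a83.4
px(43,225) n584 z0.058 max0.064 rect c[415.  55.] s[ 4.7 50.1] a33.8
N 4 row [0.0004, -0.0008, 0.0217] [0.01, 0.15, -0.03]
   [0.629 0.049 0.324] r0.631
   [0.629 0.05  0.302] r0.631
   [0.63  0.05  0.281] r0.632
   [0.63  0.051 0.259] r0.632
```

View pics/w1.png

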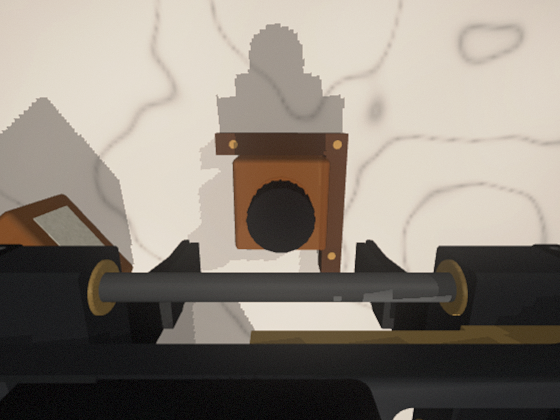

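Call:
{"api": "jog_arm", "payload": {
  "rows": [
    [0, 0.0003, -0.0007, 0.0217, 0, 0.15, 0],
    [0, 0.0003, -0.0007, 0.0217, 0, 0.15, 0],
    [0, 0.0003, -0.0007, 0.0217, 0, 0.15, 0],
    [0, 0.0003, -0.0007, 0.0217, 0, 0.15, 0],
    [0, 0, 0, 0, 0, 0, 0],
    [0, 0, 0, 0, 0, 0, 0]
  ]
}}

```text
time_s: 10.03
tool_pos: [0.6294, 0.0495, 0.2587]
tool_rot: [179.9, 0.1, -6.5]
force: [0.1, 0.4, 0.5]
grip_width: 0.0869
```

Run:
```python
from h import *
tipinfo()
plan(pose([.6297,.0507,.076],-6.2,0,0,home=False),N=1)
```

```text
tip home [-0.0013 -0.0015  0.0767] rot [ 1.7994e+02  7.0000e-02 -6.4500e+00] F [0.09 0.4  0.52] t 10.0333
N 1 row [0.0002, -0.0012, 0.0007] [0.06, 0.07, -0.25]
   [0.63  0.051 0.258] r0.632
```

Call:
{"api": "jog_arm", "payload": {
  "rows": [
    [0, 0.0002, -0.0012, 0.0005, 0, 0, 0],
    [0.5, 0, 0, 0, 0, 0, 0],
    [1, 0, 0, 0, 0, 0, 0],
    [1, 0, 0, 0, 0, 0, 0],
    [1, 0, 0, 0, 0, 0, 0],
    [1, 0, 0, 0, 0, 0, 0],
    [1, 0, 0, 0, 0, 0, 0],
    [1, 0, 0, 0, 0, 0, 0]
  ],
  "grip_force": 50
}}

```text
time_s: 10.7
tool_pos: [0.6297, 0.053, 0.2591]
tool_rot: [180.0, -0.0, -6.3]
force: [-2.2, -0.8, 3.6]
grip_width: 0.0511
```

Call:
{"api": "jog_arm", "payload": {
  "rows": [
    [1, 0, 0, 0.0015, 0, 0, 0],
    [1, 0, 0, 0.0015, 0, 0, 0],
    [1, 0, 0, 0.0015, 0, 0, 0],
    [1, 0, 0, 0.0015, 0, 0, 0],
    [1, 0, 0, 0, 0, 0, 0]
  ]
}}

```text
time_s: 11.12
tool_pos: [0.6299, 0.0531, 0.2539]
tool_rot: [179.9, -0.1, -6.3]
force: [-4.9, 0.1, 8.3]
grip_width: 0.0506
```

Call:
{"api": "jog_arm", "payload": {
  "rows": [
    [1, 0, 0, 0.0015, 0, 0, 0],
    [1, 0, 0, 0.001, 0, 0, 0],
    [1, 0, 0, 0, 0, 0, 0]
  ]
}}

```text
time_s: 11.37
tool_pos: [0.6299, 0.0532, 0.2521]
tool_rot: [179.9, -0.1, -6.3]
force: [-4.2, 0.0, 11.6]
grip_width: 0.0504
```

Call:
{"api": "jog_arm", "payload": {
  "rows": [
    [1, 0, 0, 0.0005, 0, 0, -4],
    [1, 0, 0, 0, 0, 0, -4],
    [1, 0, 0, 0, 0, 0, -4],
    [1, 0, 0, 0, 0, 0, -4],
    [1, 0, 0, 0, 0, 0, 0]
  ]
}}

```text
time_s: 11.78
tool_pos: [0.6295, 0.0543, 0.252]
tool_rot: [-180.0, -0.0, 9.9]
force: [-6.4, 0.9, 13.3]
grip_width: 0.0509
```

Run:
```python
from h import *
o=status.get_obs();tipinfo();print(np.round(o["wrist_torque"],2),np.round(o["qpos"],1))
w=cloud("top");blobs(w,.052,.064)
```

```text
tip home [-0.0014  0.0035  0.07  ] rot [-1.80e+02 -1.00e-02  9.94e+00] F [-6.39  0.9  13.34] t 11.7833
[0.15 1.68 0.1 ] [ 21.9  27.4 -37.2  94.6  18.   64.2 -10.2]
px(104,185) n66 z0.058 max0.064 rect c[613.2 429.6] s[25.8 57.4] a66.0
px(447,216) n67 z0.058 max0.064 rect c[ 561.1 -413. ] s[66.4 30.7] a28.9
```

Call:
{"api": "jog_arm", "payload": {
  "rows": [
    [1, 0, 0, 0, 0, 0, -4],
    [1, 0, 0, 0, 0, 0, -4],
    [1, 0, 0, 0, 0, 0, -4],
    [1, 0, 0, 0, 0, 0, -4],
    [1, 0, 0, 0, 0, 0, -4],
    [1, 0, 0, 0, 0, 0, -4],
    [1, 0, 0, 0, 0, 0, 0]
  ]
}}

```text
time_s: 12.42
tool_pos: [0.6292, 0.0541, 0.252]
tool_rot: [-180.0, 0.1, 33.9]
force: [-9.2, -0.4, 15.8]
grip_width: 0.0509
```

Run:
```python
from h import *
o=status.get_obs();tipinfo();print(np.round(o["wrist_torque"],2),o["grip_width"])
p,d=cams.read_camera("wrist");q,e=cams.read_camera("scene")
w=cloud("wrist",d);blobs(w,.052,.064);blobs(w,.021,.03)
z=lambda a,*s:cv2.resize(a[...,::-1],(400,300))
c=cv2.resize(q[180:300,200:360][...,::-1],(400,300))
cv2.imwrite("pics/w2.png",np.hstack([z(p),c]))
```

```text
tip home [-0.0019  0.0031  0.07  ] rot [-1.800e+02  7.000e-02  3.395e+01] F [-9.19 -0.4  15.84] t 12.4167
[-0.01  1.92  0.17] 0.05087889529037364
px(273,211) n7243 z0.058 max0.064 rect c[628.4  52. ] s[83.2 82.7] a83.5
px(281,327) n61 z0.057 max0.059 rect c[662.   10.2] s[12.3  4. ] a34.9
px(324,177) n6016 z0.026 max0.030 rect c[634.2  92.5] s[ 41.3 124.6] a83.5
px(2,156) n209 z0.023 max0.027 rect c[449.1  -1.8] s[ 4.4 33.2] a23.7
px(297,325) n91 z0.026 max0.027 rect c[684.3   1.8] s[20.9  5.3] a62.4
px(267,327) n58 z0.025 max0.027 rect c[665.7 -14.9] s[12.3  5.3] a48.6
```

View pics/w2.png

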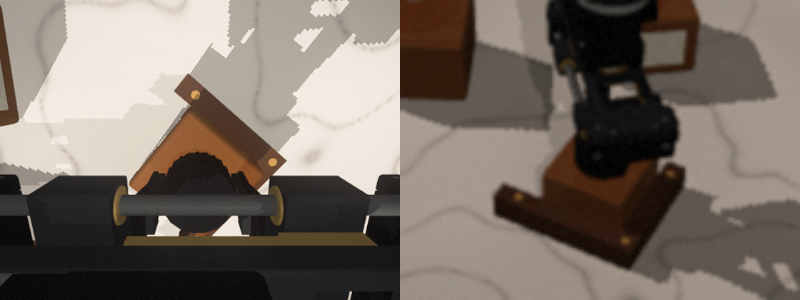

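Call:
{"api": "jog_arm", "payload": {
  "rows": [
    [1, 0, 0, 0, 0, 0, -4],
    [1, 0, 0, 0, 0, 0, -4],
    [1, 0, 0, 0, 0, 0, -4],
    [1, 0, 0, 0, 0, 0, -4],
    [1, 0, 0, 0, 0, 0, -4],
    [1, 0, 0, 0, 0, 0, -4],
    [1, 0, 0, 0, 0, 0, -4],
    [1, 0, 0, 0, 0, 0, -4],
    [1, 0, 0, 0, 0, 0, -4],
    [1, 0, 0, 0, 0, 0, -4],
    [1, 0, 0, 0, 0, 0, -2],
    [1, 0, 0, 0, 0, 0, 0]
  ]
}}

```text
time_s: 13.52
tool_pos: [0.6289, 0.0536, 0.2521]
tool_rot: [-179.9, 0.1, 75.8]
force: [-11.0, -0.6, 17.7]
grip_width: 0.051
```

Run:
```python
from h import *
o=status.get_obs();tipinfo();print(np.round(o["wrist_torque"],2),o["grip_width"])
w=cloud("wrist");blobs(w,.052,.064)
```

```text
tip home [-0.0024  0.0024  0.0701] rot [-1.7989e+02  1.4000e-01  7.5820e+01] F [-10.98  -0.64  17.74] t 13.5167
[-0.23  2.34 -0.02] 0.051039577663215076
px(272,205) n7167 z0.058 max0.064 rect c[609.8  53.6] s[84.3 47.1] a83.0
px(229,309) n207 z0.057 max0.059 rect c[661.6  15.1] s[13.3 11.6] a67.3
```

Call:
{"api": "jog_arm", "payload": {
  "rows": [
    [1, 0, 0, -0.003, 0, 0, 0],
    [1, 0, 0, -0.003, 0, 0, 0],
    [1, 0, 0, -0.003, 0, 0, 0],
    [1, 0, 0, -0.003, 0, 0, 0],
    [1, 0, 0, -0.004, 0, 0, 0],
    [1, 0, 0, 0, 0, 0, 0]
  ]
}}

```text
time_s: 14.07
tool_pos: [0.6304, 0.0526, 0.2664]
tool_rot: [179.8, 0.0, 75.7]
force: [1.7, -0.1, 0.4]
grip_width: 0.0512
```

Run:
```python
from h import *
o=status.get_obs();tipinfo();print(np.round(o["wrist_torque"],2),o["grip_width"])
w=cloud("wrist");blobs(w,.048,.075)
```

```text
tip home [0.0002 0.0018 0.0844] rot [1.7983e+02 1.0000e-02 7.5710e+01] F [ 1.65 -0.06  0.41] t 14.0667
[ 0.13 -0.15  0.06] 0.05119336428450141
px(273,199) n7633 z0.058 max0.075 rect c[612.7  53.2] s[84.4 52.3] a83.7
```

Call:
{"api": "jog_arm", "payload": {
  "rows": [
    [1, 0, 0, -0.006, 0, 0, 0],
    [1, 0, 0, -0.009, 0, 0, 0],
    [1, 0, 0, -0.009, 0, 0, 0],
    [1, 0, 0, -0.01, 0, 0, 0],
    [1, 0, 0, -0.01, 0, 0, 0],
    [1, 0, 0, -0.01, 0, 0, 0],
    [1, 0, 0, -0.009, 0, 0, 0],
    [1, 0, 0, -0.006, 0, 0, 0],
    [1, 0, 0, -0.003, 0, 0, 0],
    [1, 0, 0, 0, 0, 0, 0],
    [1, 0, 0, 0, 0, 0, 0],
    [1, 0, 0, 0, 0, 0, 0]
  ]
}}

```text
time_s: 15.12
tool_pos: [0.6297, 0.0528, 0.3374]
tool_rot: [180.0, 0.0, 75.7]
force: [0.8, -0.6, -0.7]
grip_width: 0.051
```

Run:
```python
from h import *
o=status.get_obs();tipinfo();print(o["grip_width"],o["tool_pos"],np.abs(o["joint_velocities"]).max())
p,d=cams.read_camera("wrist");q,e=cams.read_camera("scene")
blobs(cloud("wrist",d),.048,.064);blobs(cloud("wrist",d),.12,.2)
w=cloud("scene",e);blobs(w,.048,.064)
c=cv2.resize(q[120:300,180:420][...,::-1],(400,300))
cv2.imwrite("pics/w3.png",np.hstack([cv2.resize(p[...,::-1],(400,300)),c]))
```

```text
tip home [-0.001   0.0018  0.1554] rot [1.7998e+02 4.0000e-02 7.5720e+01] F [ 0.83 -0.62 -0.7 ] t 15.1167
0.0509538804317333 [0.6297278  0.05278854 0.33737803] 0.18293898113539975
px(133,5) n189 z0.055 max0.064 rect c[452.9 -11.9] s[ 4. 15.] a11.6
px(18,157) n1021 z0.055 max0.064 rect c[ 539.2 -149.8] s[34.3 72.5] a63.0
px(276,190) n5497 z0.058 max0.063 rect c[626.9  51.8] s[84.3 81.1] a83.4
px(278,249) n6320 z0.178 max0.194 rect c[616.4  56. ] s[75.9 22.5] a74.9
px(219,309) n65 z0.196 max0.200 rect c[628.7  26.7] s[0.9 8.9] a70.9
px(277,311) n1545 z0.179 max0.181 rect c[649.4  47.7] s[44.3 15.1] a76.4
px(336,308) n61 z0.196 max0.200 rect c[641.6  75.9] s[1.  9.2] a79.8
px(193,21) n53 z0.057 max0.064 rect c[-723.2 -941.2] s[ 45.4 115.6] a88.5
px(211,21) n42 z0.056 max0.064 rect c[-779.1 -866.2] s[75.5 23.4] a89.1
px(91,56) n639 z0.056 max0.064 rect c[ -139.1 -1129.5] s[375.4 782.5] a34.0
px(231,59) n244 z0.056 max0.064 rect c[-354.7 -552.9] s[ 28.6 316.2] a0.5
px(551,72) n67 z0.055 max0.064 rect c[-777.9  731.1] s[64.4 21.7] a85.9
px(171,84) n68 z0.057 max0.064 rect c[ -35.3 -652. ] s[32.4 59.2] a35.1
px(451,97) n728 z0.056 max0.064 rect c[-354.8  339.1] s[626.1  23.4] a89.6
px(196,89) n92 z0.056 max0.064 rect c[ -32.5 -538.6] s[41.4 87.9] a27.1
px(554,115) n50 z0.056 max0.063 rect c[-355.4  708.8] s[17.1 38.5] a5.5
px(331,128) n206 z0.056 max0.064 rect c[35.8  2.6] s[ 75.7 142.6] a6.4
px(527,146) n215 z0.056 max0.064 rect c[-95.6 612.4] s[97.6 62. ] a77.2
px(137,175) n91 z0.058 max0.064 rect c[ 527.9 -413.5] s[20.4 57.6] a39.5
px(206,202) n226 z0.056 max0.064 rect c[ 529.9 -170.6] s[ 77.6 152.4] a63.4
px(139,188) n136 z0.056 max0.064 rect c[ 569.9 -380.7] s[29.  72.9] a38.8
px(280,247) n824 z0.059 max0.064 rect c[630.4  50.5] s[84.1 85.7] a84.1
px(444,275) n141 z0.057 max0.064 rect c[582.6 416. ] s[54.  20.1] a84.2
px(438,291) n153 z0.056 max0.064 rect c[625.4 409.8] s[64.2 29.5] a81.4
```

View pics/w3.png

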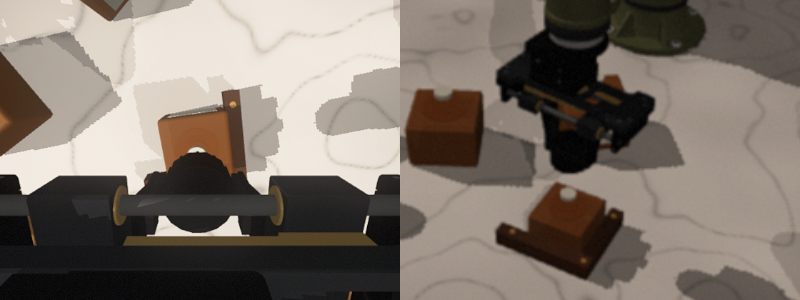

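```bash
python3 -c "
from cell import env
env.sign_off()"
```

```text
the job is handed in; nothing more can be done
```

The job is handed in after about 15 s of robot time. The closed bottle was slid flush into the corner stop, and its cap was pressed, twisted about 82° counter-clockwise and lifted off. `sign_off` reports no verdict, so the results below come from my own last checks.

- **Sliding:** I pushed the small black-capped bottle (84 mm body) along +x and then +y with the leaned-over, part-open fingers, low on the body. It stopped at about (0.630, 0.051) m, within 1 mm of the home position I measured.
- **Cap:** I gripped it with 50 N. It went down about 7 mm with the spring pushing back at about 12 N, then turned while pressed. The bottle stayed square in the corner throughout the twist.
- **Final pose:** The gripper holds the cap upright (grip opening 51 mm). The rim is at about 0.144 m, roughly 2 mm off the bottle's axis.
- **Bottle:** It stands open in the corner at (0.6304, 0.0505) m, within 0.5° of the fences.
- **Bystanders:** I never moved near the mug, tumbler or tin. I did not run a separate final check of their positions, though the mug and tumbler still showed near where they started in the last views.

One reading disagreed. The last wrist-camera estimate put the bottle about 3 mm off in x, because the cap and gripper partly hid it. The scene camera and the picture both show it flush.

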